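Moisture check of a book sample with a sprung hand probe

TASK

Check the moisture of the book sample marked with the green ring: lift the blue hand probe out of its stand, set the probe's brass foot on the cover inside the green ring with the probe square to the sloping cover, and press lightly until the sprung foot is pushed about half-way in. Finish while holding the probe there, still pressed on the mark. Never press hard, keep the probe off the sample with the orange ring, and leave the other things on the table where they are.

Things in the scene. Friction and masses are not known exactly. Their poses are not given: they have to be found in the camera images.
- probe_grip (a point): Centre of the probe's blue grip (loose, 170 g): 38 mm (x) by 28 mm (y, flat sides to pinch) by 70 mm tall (z = probe axis, up from foot to top). Below this point: black collar 35 to 41 mm (42 mm dia), steel neck 41 to 81 mm (22 mm dia), brass foot (10 mm dia) ending at 101 mm when free. It starts upright, collar resting on the stand, this point 106 mm above the table; heading varies.
- probe_foot (a point): End of the brass foot of the probe, on the probe's axis, 101 mm below probe_grip when free, 95 mm when pressed half-way. Axes as the probe's.
- plunger (a joint): How far the sprung foot is pushed into the probe, m: 0 free, 0.012 fully in (half-way 0.006). Spring: about 1.4 N to start moving, 3.5 N half-way, 5.6 N fully in; beyond that the probe is rigid.
- probe: The whole hand probe with its foot; origin on its axis at the neck's lower end, 81 mm below probe_grip; z up along the probe.
- stand: Grey block 90 x 90 x 65 mm high with a round upright cavity, 29 mm dia, right through its middle, fixed to the table; origin at the centre of its underside. The neck and foot of the probe (60 mm long) sit in the cavity; lift the probe straight up at least 65 mm to clear it.
- mark_green (a point): Centre of the green ring (42 mm outer, 30 mm inner dia, white inside) on the upper cover of one book sample, on the cover surface, about 89 mm above the table. Its z is the outward normal of the cover, 20 degrees from vertical, leaning towards the rack's low front edge (the robot's side); its y is level, along the rack's width.
- mark_orange (a point): Centre of the orange ring, the same size, on the other book sample. Same axes. Not to be measured.
- sample_green: Book sample with the green ring: white cover 148 mm (up the slope) x 105 mm x 24 mm thick, blue spine, fixed on the sloping rack; the mark is in the middle of its cover. Origin on the table below the rack board's middle.
- sample_orange: Book sample with the orange ring, same size, beside the green one, centres 116 mm apart along the rack's width. Either may be on the left.
- rack: Sloping wooden rack on green legs, fixed: 200 mm deep, 250 mm wide, its board sloping 20 degrees, low at the front (-x of its own frame), about 110 mm high at the back. Origin on the table under the board's middle; the heading varies.
- tape_mid (a point): Centre of a brown roll of packing tape lying flat, 90 mm dia, 40 mm high. Leave alone.
- glue_mid (a point): Centre of an upright yellow glue bottle with white cap, 56 mm dia, 140 mm tall. Leave alone.
- booklets_mid (a point): Centre of a bundle of booklets with a paper band, 105 x 148 x 30 mm high. Leave alone.
Things that resemble listed ones, but are neither listed nor needed, are in the scene too. There is more than one size of the probe; the job needs the larger.

How it is judged:
By the outcome, as a careful person would: the job done as asked, in the order asked, and still so for the second after the job is handed in, while the arm keeps its last pose, push and grip.
It also fails if it takes over 35 s, if anything falls off the work surface, if the arm or the gripper's body presses on something with over 40 N, if the wrist force passes 120 N, or if a joint passes its speed limit or range.

ROBOT

A 7-joint arm with a two-finger parallel gripper is mounted at the origin on the work surface. World frame = base frame: x ahead of the robot, y to its left, z up, the work surface at z = 0. Lengths are in m, angles in rad, forces in N, time in s.
With the tool pointing down it reaches from about 0.4 to 0.85 m from the base axis. Payload 10.4 kg.
Tool frame: the origin (TCP) lies on the centre line of the jaws, within the pads' length; the fingertips stand 22 mm ahead of it and the grasp point (between the pads) lies 3 mm ahead of it; z points along the fingers, y is the direction in which the jaws open and shut (so a half turn about z gives the same grasp; the last joint's range is limited). The gripper opens to 85 mm and grips with 20 to 120 N. Pads are 22 mm wide; open, the fingers measure 114 mm over their backs; the gripper's body (76 mm by 85 mm) begins 54 mm behind the grasp point. The pads swing forward as they close: fully open they stand 13 mm farther back than shut.
Start: joints at [1.088, 0.332, -0.065, 1.46, 0.022, 1.35, -0.088], TCP at [0.277, -0.56, 0.253] pointing down, gripper open.
Joint ranges: [-2.6, 2.6], [-0.5, 2.12], [-1.47, 1.34], [0.16, 2.42], [-1.27, 4.41], [0.06, 2.06], [-2.6, 2.6]. Speed limits (rad/s): [2.22, 2.22, 2.79, 2.79, 3.14, 3.14, 3.14].

INTERFACE

Orientations are given as a unit quaternion [x, y, z, w].
In Python, from workcell import manip gives the robot as it stands. The module is installed in compiled form; this text tells all that it offers.
- The arm moves only by the shell command python3 -m crank 'ROWS' [FORCE]. ROWS is JSON, a list of rows, each a list of 3 entries, a list of its own where there are three numbers: the opening, from -1 (shut) to 1 (fully open), then the shift along the tool's x, y, z normalised to -1 to 1, where 1 is 80 mm, then the turn, a rotation vector about the tool's x, y, z normalised to -1 to 1, where 1 is pi/4 rad. In form: [[jaw, [tx, ty, tz], [ax, ay, az]], ...]. A call has exactly 5 rows; each row shifts and turns the commanded pose from where the row before left it, along the tool's axes as they then stand; what a row does not reach is not made up. A row lasts 1/10 s, in which the tool goes at most 50 mm and 8.59 degrees, less where a joint would pass 70% of its speed; a pose out of reach is approached as far as the arm can. A call with a number of a shift or a turn outside -1 to 1 is refused whole. A call with a gripper value outside its range is refused whole. The fingers move at their own pace and stop on an object; FORCE is the grip in N (left out, the last holds). Time passes only in rows, so rows that do not move let the fingers close, or fill a call up. It gives the time, the measured TCP pose, the force and the opening at its end, in the units of the state.
- manip.get_obs(): the state, without advancing time (a new reading comes with each control period).
- manip.camera(name): name is "scene" or "top" or "wrist"; returns the picture (400x640x3 uint8, blue, green, red); there is no depth.
- manip.camera_info(name): a dict with "K" (3x3 intrinsics, pixels), "camera_from_world" (4x4, takes a point from world to camera coordinates); the wrist camera has in their place "mount" (4x4, takes a point from camera to tool coordinates, whose origin is the TCP and whose axes are the flange's). Camera axes: x right, y down, z forward; pixel columns grow to the right and rows downward; lengths in m; the calibration is good to about 2 mm. The wrist camera is an equidistant fisheye: a pixel r from the principal point sees the ray r / f radians off the axis. A picture is of the moment at which its call begins: read the wrist's pose just before it. camera_info takes no time and is no camera call.
- manip.hand_in(): hands the job in, once; it reports no verdict.
The state is a dict: "clock": time; "joint_pos": joint angles; "joint_velocities": joint speeds; "tau": joint torques, N m; "position": TCP position; "ee_rot": TCP orientation; "ft_force": force on the tool from outside, world axes, zero at the start; "torque": the same for the moment, N m; "grip_width": opening from 0.0 (shut) to 1.0 (fully open).
Only numpy, scipy, OpenCV 4.12 (cv2) and the standard library are available. Lean on these libraries where they do the work, as an engineer would, in place of code of your own. Each camera call takes 0.05 s, during which the arm holds its last target.

## Working session

There is one attempt and no reset: what is moved stays moved. The work goes in short steps, Python scripts to look and compute and a shell command to move; the robot and the scene stay as the last step left them, time stands still between calls to the robot, and variables do not carry over. Pictures are saved under pics/ and viewed, and the job is handed in when it is done.

```bash
mkdir -p pics; python3 - <<'E'
from workcell import manip
import cv2
o=manip.get_obs();print(o)
for n in("scene","top","wrist"):
    cv2.imwrite(f"pics/{n}0.png",manip.camera(n));i=manip.camera_info(n);print(n,i)
E
```

```text
{'clock': 0.0, 'joint_pos': array([ 1.0884063 ,  0.33285888, -0.06468505,  1.46094772,  0.02160623,
        1.34988185, -0.08848814]), 'joint_velocities': array([-1.71845962e-03, -3.06174539e-04, -1.19764775e-03,  1.53751092e-03,
        1.32597145e-03, -1.05152102e-05, -4.75251847e-04]), 'tau': array([-1.07579806e-03, -6.25433493e+01,  4.86448675e-02, -3.91605628e+01,
        1.61753094e-02,  9.97288880e-03,  3.15489842e-05]), 'position': array([ 0.27718565, -0.55979185,  0.25252093]), 'ee_rot': array([ 9.73687782e-01,  2.27885087e-01, -1.96228663e-04, -6.72039454e-04]), 'ft_force': array([ 0.41602961, -0.18473258, -0.19311859]), 'torque': array([0.02482935, 0.01098893, 0.02045266]), 'grip_width': 1.0029871406151152}
scene {'K': array([[424.70252211,   0.        , 318.78038561],
       [  0.        , 424.70252211, 195.04407332],
       [  0.        ,   0.        ,   1.        ]]), 'camera_from_world': array([[-0.76638604,  0.64214442,  0.0174066 ,  0.34850491],
       [ 0.39680857,  0.49454422, -0.77328453, -0.10761447],
       [-0.50516868, -0.58572738, -0.63382019,  1.30275639],
 
[... 215 characters left out ...]
       ]]), 'camera_from_world': array([[ 0.00704798, -0.99991972, -0.01052989,  0.01643016],
       [-0.99000784, -0.00549428, -0.14090527,  0.48274791],
       [ 0.14083611,  0.01141777, -0.98996708,  1.33002256],
       [ 0.        ,  0.        ,  0.        ,  1.        ]])}
wrist {'K': array([[309.70691629,   0.        , 315.83857088],
       [  0.        , 309.70691629, 200.65462907],
       [  0.        ,   0.        ,   1.        ]]), 'mount': array([[ 0.00170435, -0.96520509, -0.26148848,  0.06668474],
       [ 0.99999775,  0.00131513,  0.00166349, -0.00117144],
       [-0.00126172, -0.26149072,  0.96520516, -0.12002658],
       [ 0.        ,  0.        ,  0.        ,  1.        ]])}
```

View pics/scene0.png

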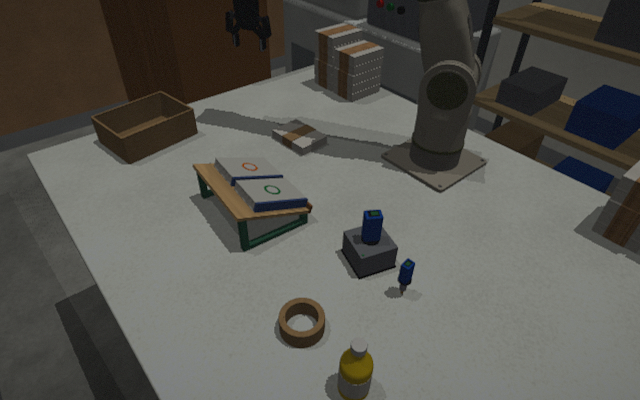

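View pics/top0.png

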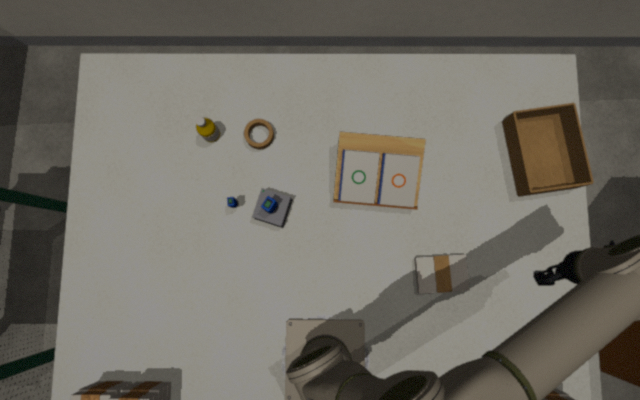

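View pics/wrist0.png

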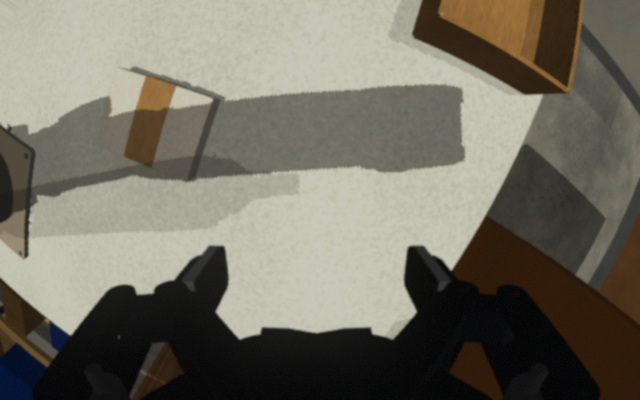

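Candidates for the probe: the large blue one in the grey stand (scene 372,226; top 270,204), and a small blue one standing free (scene 405,273; top 232,202). I choose the one in the stand. For the ring: green is at top (358,177) and orange at top (399,181). I'll check these in close crops.

```bash
python3 - <<'E'
import cv2,numpy as np
t=cv2.imread("pics/top0.png");s=cv2.imread("pics/scene0.png")
def c(im,x,y,w,h,k):return cv2.resize(im[y:y+h,x:x+w],None,fx=k,fy=k,interpolation=cv2.INTER_CUBIC)
cv2.imwrite("pics/ct.png",c(t,220,170,80,60,10))
cv2.imwrite("pics/cs.png",c(s,330,200,100,100,6))
cv2.imwrite("pics/cr.png",c(t,325,125,110,90,7))
cv2.imwrite("pics/crs.png",c(s,190,150,130,100,6))
E
```

```text
(no output)
```

View pics/ct.png

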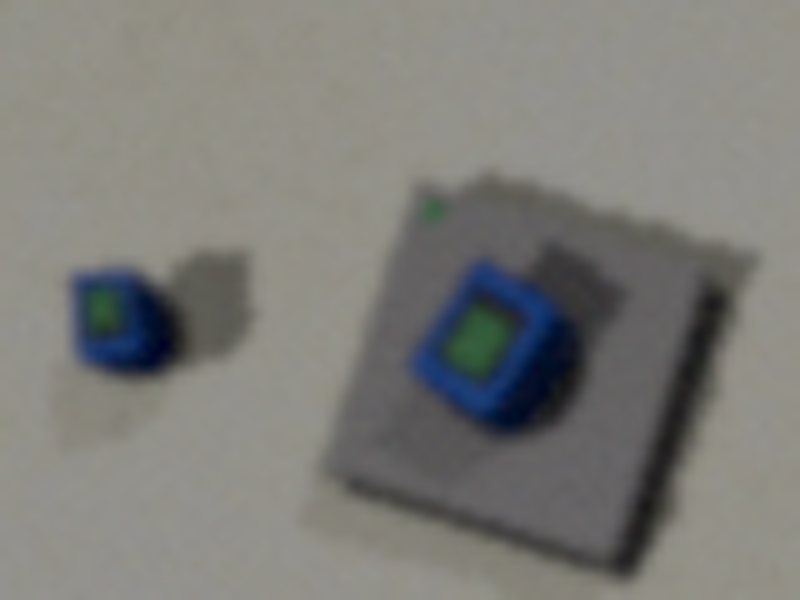

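View pics/cs.png

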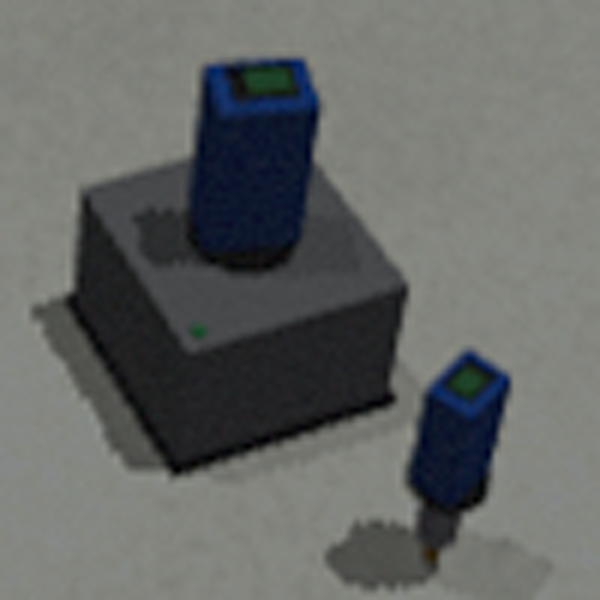

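View pics/cr.png

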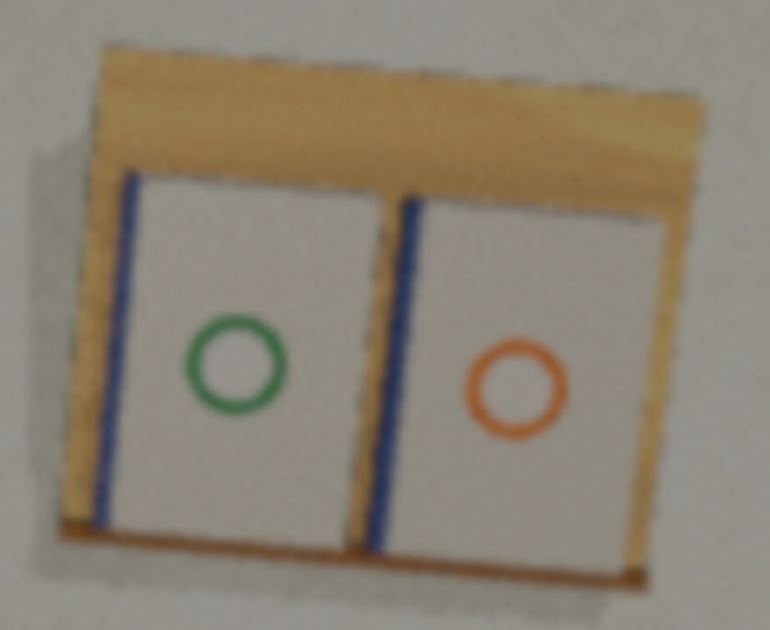

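View pics/crs.png

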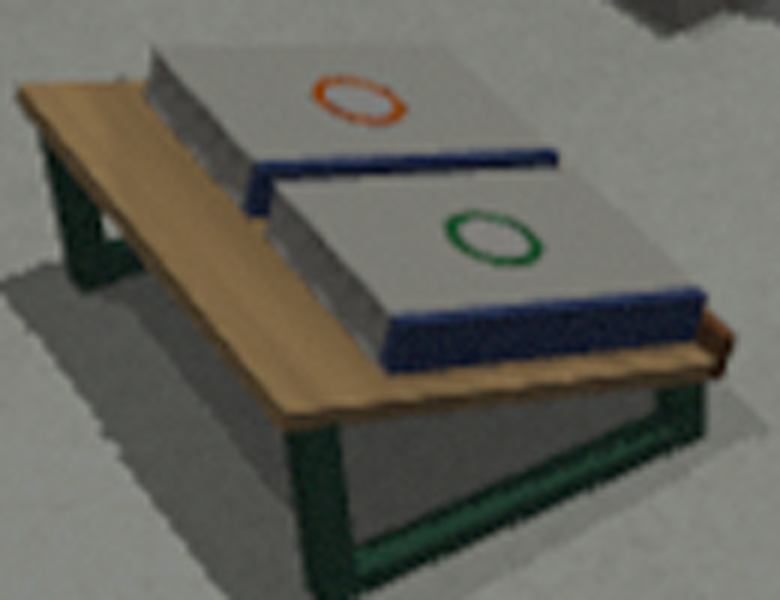

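```bash
cat > h.py <<'E'
import numpy as np,cv2
from scipy.spatial.transform import Rotation as R
from workcell import manip
def uc(p,k,off): return (np.array(p,float)+.5)/k-.5+np.array(off)
def ray(n,px):
    i=manip.camera_info(n);T=np.linalg.inv(i["camera_from_world"]);d=np.linalg.inv(i["K"])@np.array([px[0],px[1],1])
    return T[:3,3],T[:3,:3]@d
def onz(n,px,z):
    o,d=ray(n,px);return o+d*(z-o[2])/d[2]
def tri(a,b):
    A=[];B=[]
    for n,p in((("top"),a),("scene",b)):
        o,d=ray(n,p);d/=np.linalg.norm(d);M=np.eye(3)-np.outer(d,d);A.append(M);B.append(M@o)
    x,r,_,_=np.linalg.lstsq(np.vstack(A),np.hstack(B),rcond=None);return x,np.sqrt(r)
def proj(n,X):
    i=manip.camera_info(n);c=i["camera_from_world"]@np.append(X,1);p=i["K"]@c[:3];return p[:2]/p[2]
E
python3 - <<'E'
from h import *
P=[uc(p,10,(220,170)) for p in((412,362),(483,262),(563,312),(492,412))]
W=np.array([onz("top",p,.141) for p in P]);print(W,W.mean(0))
x=W[1]-W[0]+W[2]-W[3];y=W[0]-W[3]+W[1]-W[2]
print("probe x yaw",np.degrees(np.arctan2(x[1],x[0])),"y",np.degrees(np.arctan2(y[1],y[0])),np.linalg.norm(x)/2,np.linalg.norm(y)/2)
print("tri probe top",tri(np.mean(P,0),uc((259,84),6,(330,200))))
# stand top corners
S=np.array([onz("top",uc(p,10,(220,170)),.065) for p in((418,182),(718,270),(625,555),(330,475))]);print("stand",S,S.mean(0))
print("scene probe top onz",onz("scene",uc((259,84),6,(330,200)),.141))
for nm,a,b in(("green",(236,364),(494,238)),("orange",(517,389),(360,101))):
    a=uc(a,7,(325,125));b=uc(b,6,(190,150));print(nm,tri(a,b),onz("top",a,.089),onz("scene",b,.089))
T=np.array([onz("top",uc(p,7,(325,125)),.089) for p in((236,364),(517,389))]);d=T[0]-T[1];print("rack y yaw",np.degrees(np.arctan2(d[1],d[0])),np.linalg.norm(d))
print("small",onz("top",uc((105,312),10,(220,170)),.09), "base small",onz("scene",uc((430,560),6,(330,200)),0))
o=manip.get_obs();print(R.from_quat(o["ee_rot"]).as_matrix(),o["clock"])
E
```

```text
[[0.43534331 0.18045851 0.141     ]
 [0.46333259 0.16147192 0.141     ]
 [0.44949932 0.13900265 0.141     ]
 [0.42159988 0.1580225  0.141     ]] [0.44244378 0.15973889 0.141     ]
probe x yaw -34.21718326271726 y 58.44557844627001 0.033793633796221856 0.026348422730846546
tri probe top (array([0.44273725, 0.15976209, 0.13952472]), array([0.00030698]))
stand [[0.49758626 0.19082818 0.065     ]
 [0.4719066  0.10194877 0.065     ]
 [0.38800783 0.1277176  0.065     ]
 [0.41084114 0.21438675 0.065     ]] [0.44208546 0.15872032 0.065     ]
scene probe top onz [0.44417849 0.16066914 0.141     ]
green (array([ 0.52780628, -0.09281241,  0.09055159]), array([3.51069904e-05])) [ 0.52810998 -0.09294479  0.089     ] [ 0.52673377 -0.09443773  0.089     ]
orange (array([ 0.51779271, -0.2084756 ,  0.08974688]), array([0.00051882])) [ 0.51821593 -0.20883715  0.089     ] [ 0.51705528 -0.20906944  0.089     ]
rack y yaw 85.12033333548511 0.11631392852198673
small [0.45526628 0.27664615 0.09      ] base small [0.45559654 0.27641641 0.        ]
[[ 8.96138724e-01  4.43773698e-01 -5.41292837e-04]
 [ 4.43774024e-01 -8.96138217e-01  9.54499916e-04]
 [-6.14912404e-05 -1.09557604e-03 -9.99999398e-01]] 0.15
```

```bash
cat >> h.py <<'E'
def pose():
    o=manip.get_obs();return np.array(o["position"]),R.from_quat(o["ee_rot"])
def delta(p,r,p2,r2):
    return r.inv().apply(np.array(p2)-p)/.08,(r.inv()*r2).as_rotvec()/(np.pi/4)
def plan(p,r,p2,r2,n,dec=2):
    rv=(r.inv()*r2).as_rotvec();step=R.from_rotvec(rv/n);out=[];d=(np.array(p2)-p)/n
    for i in range(n):
        t=r.inv().apply(d)/.08;a=rv/n/(np.pi/4);out.append([list(np.round(t,dec)),list(np.round(a,dec))]);p=p+d;r=r*step
    for o in out:print([[float(v) for v in w] for w in o])
def yawdown(deg):  # tool z down, tool x at yaw
    return R.from_euler('z',deg,degrees=True)*R.from_euler('x',180,degrees=True)
E
python3 - <<'E'
from h import *
p,r=pose()
plan(p,r,[.50,-.22,.27],yawdown(26.3+60),10)
E
```

```text
[[0.44, -0.26, -0.02], [-0.0, -0.0, -0.13]]
[[0.46, -0.21, -0.02], [-0.0, -0.0, -0.13]]
[[0.48, -0.16, -0.02], [-0.0, -0.0, -0.13]]
[[0.5, -0.11, -0.02], [-0.0, -0.0, -0.13]]
[[0.5, -0.06, -0.02], [-0.0, -0.0, -0.13]]
[[0.51, -0.0, -0.02], [-0.0, -0.0, -0.13]]
[[0.51, 0.05, -0.02], [-0.0, -0.0, -0.13]]
[[0.5, 0.1, -0.02], [-0.0, -0.0, -0.13]]
[[0.48, 0.15, -0.02], [-0.0, -0.0, -0.13]]
[[0.47, 0.2, -0.02], [-0.0, -0.0, -0.13]]
```

```bash
python3 -m crank '[[1,[0.44,-0.26,-0.02],[0,0,-0.13]],[1,[0.46,-0.21,-0.02],[0,0,-0.13]],[1,[0.48,-0.16,-0.02],[0,0,-0.13]],[1,[0.5,-0.11,-0.02],[0,0,-0.13]],[1,[0.5,-0.06,-0.02],[0,0,-0.13]]]'; python3 -m crank '[[1,[0.51,0,-0.02],[0,0,-0.13]],[1,[0.51,0.05,-0.02],[0,0,-0.13]],[1,[0.5,0.1,-0.02],[0,0,-0.13]],[1,[0.48,0.15,-0.02],[0,0,-0.13]],[1,[0.47,0.2,-0.02],[0,0,-0.13]]]'
python3 - <<'E'
from h import *
p,r=pose();print(r.as_matrix().round(3))
plan(p,r,[.435,.16,.26],yawdown(147),10)
E
```

```text
clock: 0.65
position: [0.3898, -0.3889, 0.2612]
ee_rot: [0.884, 0.468, -0.0, -0.0]
ft_force: [0.6, -0.8, -0.7]
grip_width: 1.0
clock: 1.15
position: [0.5041, -0.2206, 0.2693]
ee_rot: [0.737, 0.676, -0.0, 0.0]
ft_force: [-0.1, -0.2, 0.5]
grip_width: 1.002
[[ 0.086  0.996 -0.   ]
 [ 0.996 -0.086 -0.   ]
 [-0.    -0.    -1.   ]]
[[0.47, -0.13, 0.01], [-0.0, 0.0, -0.14]]
[[0.48, -0.08, 0.01], [-0.0, 0.0, -0.14]]
[[0.48, -0.02, 0.01], [-0.0, 0.0, -0.14]]
[[0.48, 0.03, 0.01], [-0.0, 0.0, -0.14]]
[[0.48, 0.08, 0.01], [-0.0, 0.0, -0.14]]
[[0.47, 0.13, 0.01], [-0.0, 0.0, -0.14]]
[[0.45, 0.18, 0.01], [-0.0, 0.0, -0.14]]
[[0.43, 0.23, 0.01], [-0.0, 0.0, -0.14]]
[[0.4, 0.27, 0.01], [-0.0, 0.0, -0.14]]
[[0.37, 0.31, 0.01], [-0.0, 0.0, -0.14]]
```

```bash
python3 -m crank '[[1,[0.47,-0.13,0.01],[0,0,-0.14]],[1,[0.48,-0.08,0.01],[0,0,-0.14]],[1,[0.48,-0.02,0.01],[0,0,-0.14]],[1,[0.48,0.03,0.01],[0,0,-0.14]],[1,[0.48,0.08,0.01],[0,0,-0.14]]]'; python3 -m crank '[[1,[0.47,0.13,0.01],[0,0,-0.14]],[1,[0.45,0.18,0.01],[0,0,-0.14]],[1,[0.43,0.23,0.01],[0,0,-0.14]],[1,[0.4,0.27,0.01],[0,0,-0.14]],[1,[0.37,0.31,0.01],[0,0,-0.14]]]'
python3 - <<'E'
from h import *
p,r=pose();print(p,r.as_quat(),r.as_matrix().round(3),manip.get_obs()["joint_pos"])
im=manip.camera("wrist");cv2.imwrite("pics/w1.png",im)
E
```

```text
clock: 1.65
position: [0.4683, -0.03, 0.2651]
ee_rot: [0.526, 0.851, -0.0, 0.0]
ft_force: [0.3, -0.5, 0.3]
grip_width: 1.0
clock: 2.15
position: [0.431, 0.1604, 0.2613]
ee_rot: [0.275, 0.961, -0.0, 0.0]
ft_force: [1.0, 1.1, 0.3]
grip_width: 1.002
[0.43098249 0.16039788 0.26128551] [ 2.74820727e-01  9.61495430e-01 -1.80637408e-04  2.72526959e-04] [[-0.849  0.528  0.   ]
 [ 0.528  0.849 -0.   ]
 [-0.001 -0.    -1.   ]] [ 3.83076110e-01  6.04339130e-04 -8.24273163e-01  1.82703179e+00
  1.11099487e-03  1.31397881e+00  5.72510777e-01]
```

View pics/w1.png

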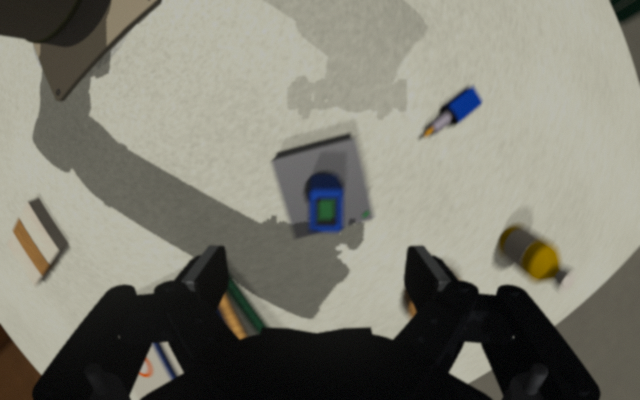

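The wrist view shows the probe top at about (326,210), nearly aligned with the jaws. The small decoy is at (455,110), clear of them. I'll measure this more closely.

```bash
cat >> h.py <<'E'
def wray(px,p,r):
    i=manip.camera_info("wrist");K=i["K"];M=i["mount"];d=(np.array(px)-K[:2,2])/K[0,0];th=np.linalg.norm(d)
    v=np.append(np.sin(th)*d/max(th,1e-9),np.cos(th))
    return p+r.apply(M[:3,3]),r.apply(M[:3,:3]@v)
def wonz(px,p,r,z):
    o,d=wray(px,p,r);return o+d*(z-o[2])/d[2]
E
python3 - <<'E'
from h import *
im=cv2.imread("pics/w1.png");cv2.imwrite("pics/w1c.png",cv2.resize(im[125:245,265:385],None,fx=5,fy=5,interpolation=cv2.INTER_CUBIC))
E
```

```text
(no output)
```

View pics/w1c.png

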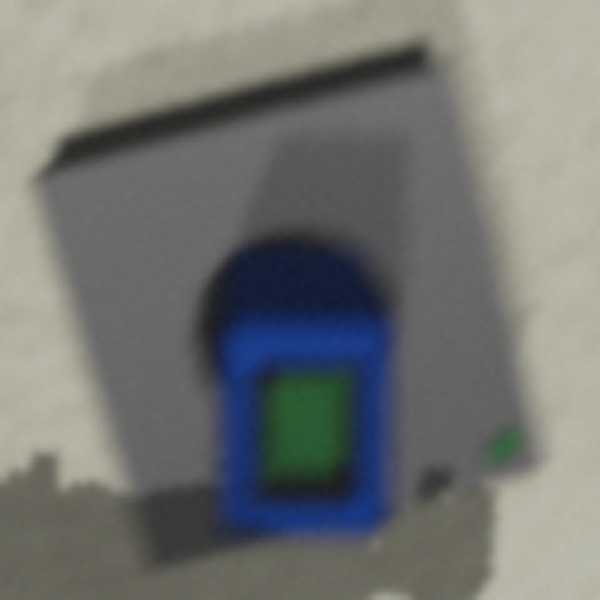

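```bash
python3 - <<'E'
from h import *
p,r=pose()
W=np.array([wonz(uc(c,5,(265,125)),p,r,.141) for c in((227,322),(390,318),(390,524),(222,528))])
x=W[0]-W[3]+W[1]-W[2];y=W[1]-W[0]+W[2]-W[3]
f=lambda v:np.degrees(np.arctan2(v[1],v[0]))
print(W.mean(0),f(x),f(y),np.linalg.norm(x)/2,np.linalg.norm(y)/2, "tool x",f(r.as_matrix()[:,0]))
rb=yawdown(147)
plan(p,r,[.4425,.160,.109],rb,5)
E
```

```text
[0.43928972 0.17195714 0.141     ] 148.8563924847651 60.38450946511727 0.03502740061611501 0.02697009050814985 tool x 148.8950388816059
[[-0.04, 0.0, 0.38], [0.0, -0.0, 0.01]]
[[-0.04, 0.0, 0.38], [0.0, -0.0, 0.01]]
[[-0.04, 0.0, 0.38], [0.0, -0.0, 0.01]]
[[-0.04, 0.0, 0.38], [0.0, -0.0, 0.01]]
[[-0.04, 0.0, 0.38], [0.0, -0.0, 0.01]]
```

```bash
python3 - <<'E'
from h import *
p,r=pose();print(p,r.as_matrix().round(4),manip.get_obs()["clock"],manip.get_obs()["joint_velocities"].round(4))
p0=np.array([0.43098249,0.16039788,0.26128551])
W=np.array([wonz(uc(c,5,(265,125)),p0,r,.141) for c in((227,322),(390,318),(390,524),(222,528))]);print(W.mean(0))
E
```

```text
[0.42901539 0.16689628 0.26153434] [[-8.562e-01  5.166e-01  5.000e-04]
 [ 5.166e-01  8.562e-01  1.800e-03]
 [ 5.000e-04  1.800e-03 -1.000e+00]] 2.2 [ 0.0299 -0.0162  0.0331  0.0024 -0.0215  0.0064 -0.0339]
[0.44118765 0.16548994 0.141     ]
```

```bash
python3 - <<'E'
from h import *
p,r=pose();im=manip.camera("wrist");cv2.imwrite("pics/w2.png",im);print(p)
np.savez("w2.npz",p=p,q=r.as_quat())
cv2.imwrite("pics/w2c.png",cv2.resize(im[125:245,265:385],None,fx=5,fy=5,interpolation=cv2.INTER_CUBIC))
E
```

```text
[0.42901539 0.16689628 0.26153434]
```

View pics/w2c.png

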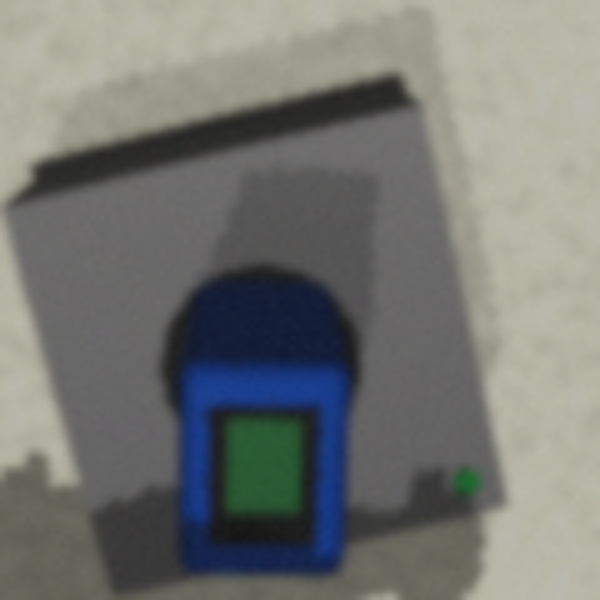

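```bash
python3 - <<'E'
from h import *
z=np.load("w2.npz");p=z["p"];r=R.from_quat(z["q"])
W=np.array([wonz(uc(c,5,(265,125)),p,r,.141) for c in((182,364),(352,364),(344,573),(182,571))])
x=W[0]-W[3]+W[1]-W[2];y=W[1]-W[0]+W[2]-W[3]
f=lambda v:np.degrees(np.arctan2(v[1],v[0]))
print(W.mean(0),f(x),f(y),np.linalg.norm(x)/2,np.linalg.norm(y)/2, "tool x",f(r.as_matrix()[:,0]))
p,r=pose();print(p)
plan(p,r,[.4415,.1605,.160],yawdown(148.3),5)
E
```

```text
[0.44238448 0.16207361 0.141     ] 148.04827409978213 58.579151091182034 0.0360203404026116 0.027241185402584012 tool x 148.8950388816059
[0.42989832 0.16414063 0.26152727]
[[-0.03, 0.01, 0.25], [0.0, -0.0, 0.0]]
[[-0.03, 0.01, 0.25], [0.0, -0.0, 0.0]]
[[-0.03, 0.01, 0.25], [0.0, -0.0, 0.0]]
[[-0.03, 0.01, 0.25], [0.0, -0.0, 0.0]]
[[-0.03, 0.01, 0.25], [0.0, -0.0, 0.0]]
```

```bash
python3 -m crank '[[1,[-0.05,0.01,0.25],[0,0,0]],[1,[-0.05,0.02,0.35],[0,0,0]],[1,[-0.05,0.02,0.35],[0,0,0]],[1,[0,0,0.25],[0,0,0]],[1,[0,0,0],[0,0,0]]]' 40
python3 - <<'E'
from h import *
p,r=pose();print(p,r.as_matrix().round(4))
plan(p,r,[.4425,.161,.109],yawdown(148.3),3)
E
```

```text
clock: 2.75
position: [0.4425, 0.1549, 0.1629]
ee_rot: [0.277, 0.961, -0.001, -0.002]
ft_force: [-0.6, -0.1, -0.2]
grip_width: 0.999
[0.44251786 0.15486387 0.16286122] [[-8.460e-01  5.331e-01 -4.700e-03]
 [ 5.331e-01  8.460e-01 -8.000e-04]
 [ 3.500e-03 -3.200e-03 -1.000e+00]]
[[0.01, 0.02, 0.22], [-0.0, -0.0, -0.0]]
[[0.01, 0.02, 0.22], [-0.0, -0.0, -0.0]]
[[0.01, 0.02, 0.22], [-0.0, -0.0, -0.0]]
```

```bash
python3 -m crank '[[1,[0.01,0.02,0.22],[0,0,0]],[1,[0.01,0.02,0.22],[0,0,0]],[1,[0,0,0.22],[0,0,0]],[1,[0,0,0],[0,0,0]],[1,[0,0,0],[0,0,0]]]' 40
python3 - <<'E'
from h import *
p,r=pose();print(p,r.as_matrix().round(4))
plan(p,r,[.4425,.161,.109],yawdown(148.3),1)
im=manip.camera("wrist");cv2.imwrite("pics/w3.png",im)
E
```

```text
clock: 3.25
position: [0.4447, 0.1596, 0.1136]
ee_rot: [0.277, 0.961, 0.0, 0.0]
ft_force: [1.3, 0.6, -0.3]
grip_width: 1.0
[0.44474043 0.15957193 0.11357417] [[-8.464e-01  5.326e-01  6.000e-04]
 [ 5.326e-01  8.464e-01  1.000e-04]
 [-5.000e-04  4.000e-04 -1.000e+00]]
[[0.03, 0.0, 0.06], [0.0, 0.0, -0.01]]
```

View pics/w3.png

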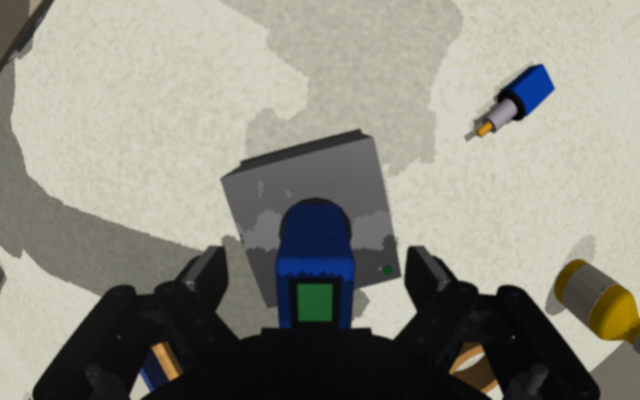

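The grip is centred between the fingers (columns 276–355). I'll make the last small shift and close.

```bash
python3 -m crank '[[1,[0.02,0,0.06],[0,0,0]],[1,[0,0,0],[0,0,0]],[-1,[0,0,0],[0,0,0]],[-1,[0,0,0],[0,0,0]],[-1,[0,0,0],[0,0,0]]]' 50
python3 -m crank '[[-1,[0,0,0],[0,0,0]],[-1,[0,0,0],[0,0,0]],[-1,[0,0,0],[0,0,0]],[-1,[0,0,0],[0,0,0]],[-1,[0,0,0],[0,0,0]]]' 50
python3 - <<'E'
from h import *
p,r=pose();print(p,r.as_matrix().round(4),manip.get_obs()["joint_pos"])
im=manip.camera("wrist");cv2.imwrite("pics/w4.png",im)
E
```

```text
clock: 3.8
position: [0.443, 0.1604, 0.1078]
ee_rot: [0.277, 0.961, -0.0, 0.0]
ft_force: [-0.2, -0.4, -0.5]
grip_width: 0.514
clock: 4.3
position: [0.4431, 0.1605, 0.1079]
ee_rot: [0.277, 0.961, 0.0, 0.0]
ft_force: [0.2, -0.3, 5.0]
grip_width: 0.323
[0.44306923 0.16045281 0.10786718] [[-8.466e-01  5.322e-01  3.000e-04]
 [ 5.322e-01  8.466e-01 -1.000e-04]
 [-3.000e-04  1.000e-04 -1.000e+00]] [ 0.31032954  0.22752895 -0.81523711  1.98716711  0.19594791  1.00547593
  0.41178903]
```

View pics/w4.png

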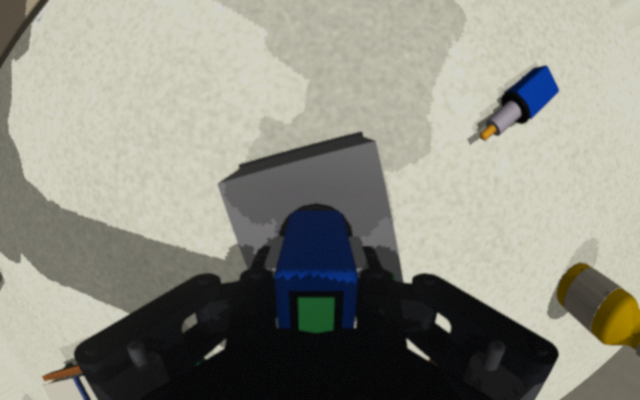

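```bash
python3 -m crank '[[-1,[0,0,-0.15],[0,0,0]],[-1,[0,0,-0.3],[0,0,0]],[-1,[0,0,-0.35],[0,0,0]],[-1,[0,0,-0.35],[0,0,0]],[-1,[0,0,-0.3],[0,0,0]]]'
python3 -m crank '[[-1,[0,0,-0.15],[0,0,0]],[-1,[0,0,0],[0,0,0]],[-1,[0,0,0],[0,0,0]],[-1,[0,0,0],[0,0,0]],[-1,[0,0,0],[0,0,0]]]'
python3 - <<'E'
from h import *
p,r=pose();print(p,r.as_matrix().round(4),manip.get_obs()["joint_pos"])
a=manip.camera("wrist");b=manip.camera("scene");cv2.imwrite("pics/s5f.png",b)
cv2.imwrite("pics/w5.png",a);cv2.imwrite("pics/s5.png",cv2.resize(b[120:290,280:480],None,fx=4,fy=3.5 and 4*0.85))
E
```

```text
clock: 4.85
position: [0.4427, 0.1607, 0.2255]
ee_rot: [0.277, 0.961, 0.0, 0.0]
ft_force: [1.5, -0.9, -2.0]
grip_width: 0.319
clock: 5.35
position: [0.4424, 0.1603, 0.2347]
ee_rot: [0.277, 0.961, -0.0, -0.001]
ft_force: [0.0, 0.0, -1.9]
grip_width: 0.323
[0.44242373 0.16027654 0.23466003] [[-8.467e-01  5.321e-01 -1.800e-03]
 [ 5.321e-01  8.467e-01 -2.000e-04]
 [ 1.400e-03 -1.100e-03 -1.000e+00]] [ 0.37802353  0.05898451 -0.83574952  1.84094032  0.0452415   1.26306774
  0.53906584]
```

View pics/w5.png

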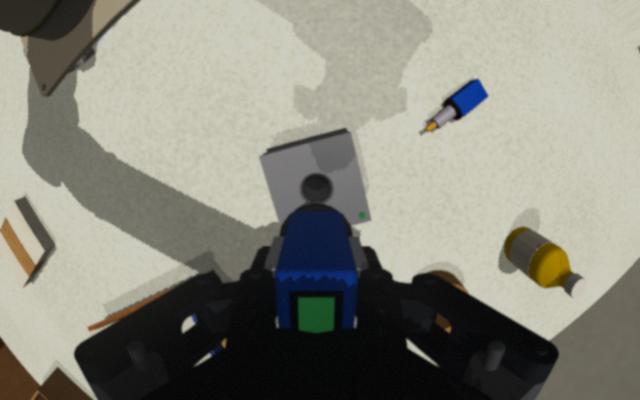

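View pics/s5.png

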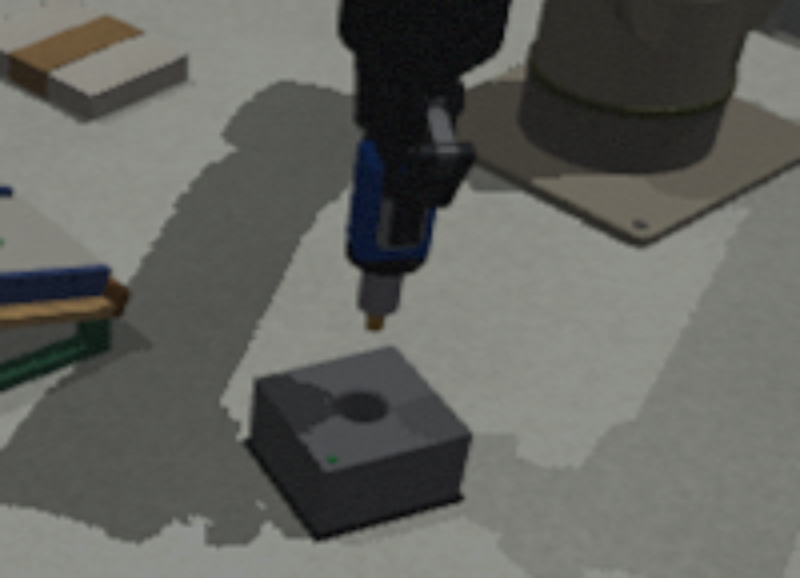

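```bash
cat >> h.py <<'E'
yr=R.from_euler('z',-4.9,degrees=True)
N=yr.apply([-np.sin(np.radians(20)),0,np.cos(np.radians(20))])
RT=R.from_rotvec(yr.apply([0,1,0])*np.radians(-20))*yawdown(118)
MK=np.array([.5275,-.0933,.0898])
E
python3 - <<'E'
from h import *
p,r=pose();f=p+r.apply([0,0,.103])
print(N,RT.as_matrix()[:,2],"foot pred px",proj("scene",f),"seen",280+375/4,120+330/3.4)
plan(p,r,MK+N*(.103+.06),RT,10)
print(MK+N*(.163))
E
```

```text
[-0.34077016  0.02921431  0.93969262] [ 0.34077016 -0.02921431 -0.93969262] foot pred px [372.7909087  216.32999842] seen 373.75 217.05882352941177
[[-0.2, -0.24, -0.01], [-0.03, -0.03, 0.07]]
[[-0.21, -0.23, -0.01], [-0.03, -0.03, 0.07]]
[[-0.22, -0.22, -0.01], [-0.03, -0.03, 0.07]]
[[-0.23, -0.21, -0.01], [-0.03, -0.03, 0.07]]
[[-0.24, -0.2, -0.01], [-0.03, -0.03, 0.07]]
[[-0.25, -0.18, -0.01], [-0.03, -0.03, 0.07]]
[[-0.26, -0.17, -0.0], [-0.03, -0.03, 0.07]]
[[-0.27, -0.16, -0.0], [-0.03, -0.03, 0.07]]
[[-0.28, -0.14, 0.0], [-0.03, -0.03, 0.07]]
[[-0.29, -0.13, 0.01], [-0.03, -0.03, 0.07]]
[ 0.47195446 -0.08853807  0.2429699 ]
```

```bash
python3 -m crank '[[-1,[-0.2,-0.24,-0.06],[-0.03,-0.03,0.07]],[-1,[-0.21,-0.23,-0.06],[-0.03,-0.03,0.07]],[-1,[-0.22,-0.22,-0.06],[-0.03,-0.03,0.07]],[-1,[-0.23,-0.21,-0.01],[-0.03,-0.03,0.07]],[-1,[-0.24,-0.2,-0.01],[-0.03,-0.03,0.07]]]'
python3 -m crank '[[-1,[-0.25,-0.18,-0.01],[-0.03,-0.03,0.07]],[-1,[-0.26,-0.17,0],[-0.03,-0.03,0.07]],[-1,[-0.27,-0.16,0],[-0.03,-0.03,0.07]],[-1,[-0.28,-0.14,0],[-0.03,-0.03,0.07]],[-1,[-0.29,-0.13,0],[-0.03,-0.03,0.07]]]'
python3 -m crank '[[-1,[0,0,0],[0,0,0]],[-1,[0,0,0],[0,0,0]],[-1,[0,0,0],[0,0,0]],[-1,[0,0,0],[0,0,0]],[-1,[0,0,0],[0,0,0]]]'
python3 - <<'E'
from h import *
p,r=pose();print(manip.get_obs()["joint_pos"],manip.get_obs()["joint_velocities"].round(3))
plan(p,r,MK+N*(.103+.03),RT,2)
f=p+r.apply([0,0,.103]);print("foot-mark in rack",(yr.inv()*1).apply(f-MK),"tool z",r.as_matrix()[:,2], "dist",(f-MK)@N)
a=manip.camera("wrist");b=manip.camera("scene");c=manip.camera("top")
for n,i in(("w6",a),("s6",b),("t6",c)):cv2.imwrite(f"pics/{n}.png",i)
cv2.imwrite("pics/s6c.png",cv2.resize(b[90:240,180:340],None,fx=4,fy=4))
E
```

```text
clock: 5.95
position: [0.4564, 0.0354, 0.2513]
ee_rot: [0.406, 0.91, 0.04, 0.073]
ft_force: [0.6, -0.8, -1.2]
grip_width: 0.324
clock: 6.45
position: [0.4681, -0.089, 0.254]
ee_rot: [0.523, 0.836, 0.079, 0.144]
ft_force: [-0.0, 0.3, -2.4]
grip_width: 0.321
clock: 6.95
position: [0.4685, -0.0874, 0.2543]
ee_rot: [0.522, 0.837, 0.079, 0.143]
ft_force: [0.1, 0.0, -2.9]
grip_width: 0.327
[ 0.67036317 -0.21644813 -0.4929769   2.05448287 -0.17147231  0.95635503
  0.70277162] [ 0.003 -0.001  0.005  0.001 -0.    -0.002  0.001]
[[-0.01, -0.0, 0.26], [-0.01, -0.01, -0.02]]
[[-0.01, -0.0, 0.26], [-0.01, -0.01, -0.02]]Traceback (most recent call last):
  File "<stdin>", line 4, in <module>
TypeError: Argument 'other' has incorrect type (expected scipy.spatial.transform._rotation.Rotation, got int)
```

```bash
python3 -m crank '[[-1,[-0.01,0,0.2],[-0.01,-0.01,0]],[-1,[-0.01,0,0.2],[-0.01,-0.01,0]],[-1,[0,0,0.18],[0,0,0]],[-1,[0,0,0],[0,0,0]],[-1,[0,0,0],[0,0,0]]]'
cat >> h.py <<'E'
def rep():
    o=manip.get_obs();p,r=pose();f=p+r.apply([0,0,.103])
    print("clock",o["clock"],"foot(free)-mark: rack xyz mm",(yr.inv().apply(f-MK)*1000).round(1),"normal dist",((f-MK)@N*1000).round(1),"tilt err deg",np.degrees(np.cross(r.as_matrix()[:,2],-N)).round(2),"F",o["ft_force"].round(2),"F.N",(o["ft_force"]@N).round(2))
E
python3 - <<'E'
from h import *
rep();p,r=pose();plan(p,r,MK+N*(.103+.005),RT,1,3)
a=manip.camera("wrist");b=manip.camera("scene");c=manip.camera("top")
for n,i in(("w6",a),("s6",b),("t6",c)):cv2.imwrite(f"pics/{n}.png",i)
cv2.imwrite("pics/s6c.png",cv2.resize(b[90:240,180:340],None,fx=4,fy=4))
E
```

```text
clock: 7.45
position: [0.4844, -0.0901, 0.2111]
ee_rot: [0.522, 0.835, 0.082, 0.154]
ft_force: [1.2, 0.8, -1.0]
grip_width: 0.317
clock 7.45 foot(free)-mark: rack xyz mm [-7.9  0.1 24.5] normal dist 25.7 tilt err deg [-0.29  0.08 -0.11] F [ 1.21  0.76 -1.02] F.N -1.35
[[0.01, -0.007, 0.259], [0.005, -0.005, -0.045]]
```

View pics/s6c.png

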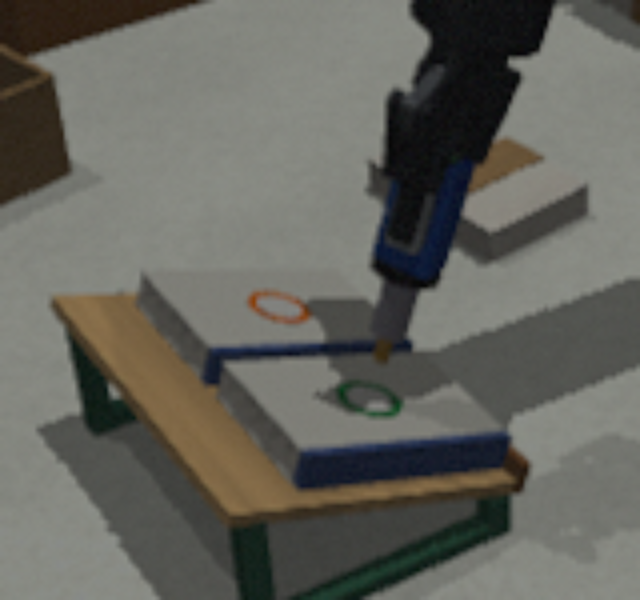

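View pics/w6.png

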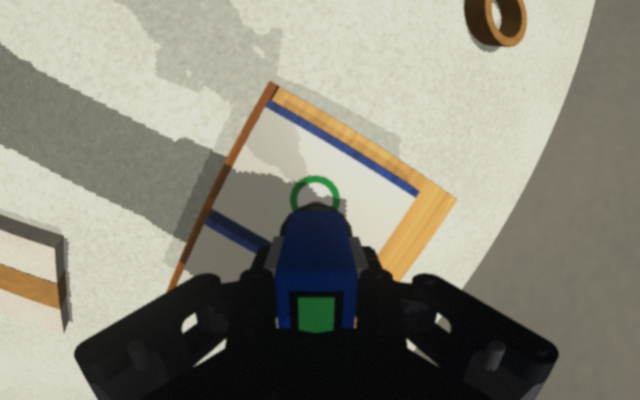

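View pics/t6.png

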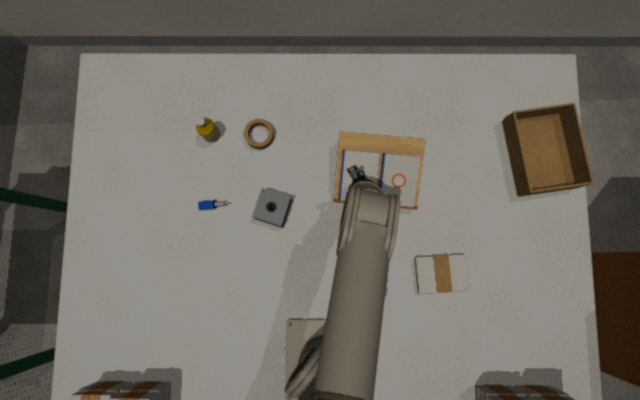

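The foot is hovering just off the green ring. However, the top view shows the small decoy at (213,204) lying down. I'll check in the earlier pictures when that happened.

```bash
python3 - <<'E'
from h import *
a=cv2.imread("pics/scene0.png")[190:310,330:450];b=cv2.imread("pics/s5f.png")[190:310,330:450];c=cv2.imread("pics/s6.png")[190:310,330:450]
cv2.imwrite("pics/cmp.png",cv2.resize(np.hstack([a,b,c]),None,fx=2.2,fy=2.2))
p0=np.array([0.43098249,0.16039788,0.26128551]);r0=R.from_quat([.2748207,.9614954,-.00018,.00027])
for px in((422,138),(476,93)):print(wonz(px,p0,r0,0.005),wonz(px,p0,r0,0.08))
print(onz("top",(230,203),.005),onz("top",(199,205),.01))
E
```

```text
[0.46204624 0.29893185 0.005     ] [0.44449667 0.27850188 0.08      ]
[0.44742619 0.39771626 0.005     ] [0.43279029 0.35759924 0.08      ]
[0.45912325 0.29446138 0.005     ] [0.45180704 0.38817745 0.01      ]
```

View pics/cmp.png

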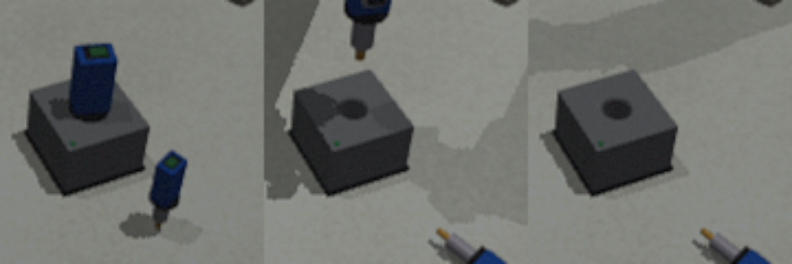

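The decoy was already lying at the same spot in my first wrist view (2.15 s), while the gripper was 0.26 m up and nowhere near it. It toppled by itself. Next I check foot against ring.

```bash
python3 - <<'E'
from h import *
rep();p,r=pose();f=p+r.apply([0,0,.103])
print("pred foot",proj("scene",f),"ring",proj("scene",MK))
b=cv2.imread("pics/s6.png");cv2.imwrite("pics/s6d.png",cv2.resize(b[150:210,240:310],None,fx=10,fy=10,interpolation=cv2.INTER_CUBIC))
E
```

```text
clock 7.6 foot(free)-mark: rack xyz mm [-7.4 -0.3 25.2] normal dist 26.2 tilt err deg [-0.24  0.16 -0.09] F [-0.33 -0.56 -2.4 ] F.N -2.16
pred foot [273.97062951 180.00126387] ring [271.91054146 189.34314932]
```

View pics/s6d.png

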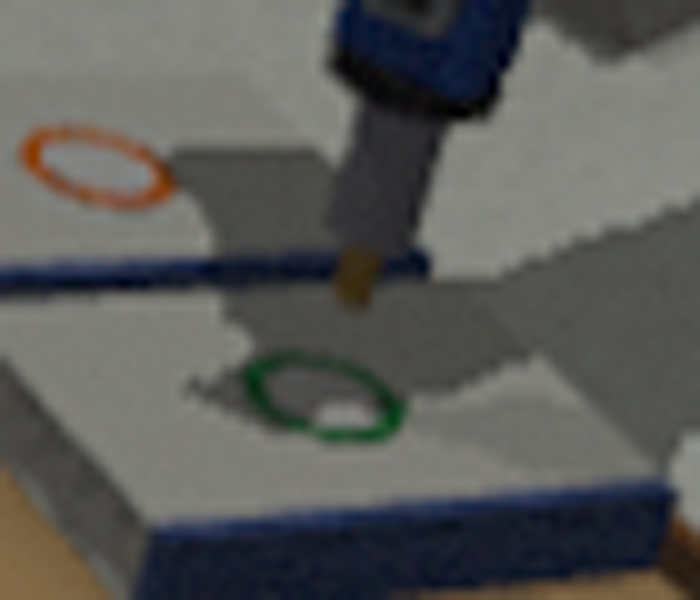

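```bash
python3 - <<'E'
from h import *
p,r=pose()
for z in(.038,.043,.083,.103):print(z,(proj("scene",p+r.apply([0,0,z]))-[240,150])*10+4.5)
# tilt sensitivities
for v in([0,np.radians(2),0],[np.radians(2),0,0]):
    rr=r*R.from_rotvec(v);print((proj("scene",p+rr.apply([0,0,.103]))-[240,150])*10+4.5)
rt=r.inv();print("rack x,y in tool",rt.apply(yr.apply([1,0,0])),rt.apply(yr.apply([0,1,0])))
E
```

```text
0.038 [413.55423681  63.97194615]
0.043 [408.07958158  82.96136859]
0.083 [365.13077119 231.93387367]
0.103 [344.20629514 304.51263865]
[357.17984068 310.38585125]
[350.99797611 299.92130984]
rack x,y in tool [-0.48290434  0.80511477  0.34437421] [0.8584366  0.51289863 0.00464755]
```

```bash
python3 -m crank '[[-1,[0,0,0.1],[0,0,0]],[-1,[0,0,0.1],[0,0,0]],[-1,[0,0,0.05],[0,0,0]],[-1,[0,0,0],[0,0,0]],[-1,[0,0,0],[0,0,0]]]'
python3 - <<'E'
from h import *
rep();p,r=pose()
b=manip.camera("scene");cv2.imwrite("pics/s7.png",b);rep()
x=cv2.resize(b[110:205,240:330],None,fx=8,fy=8,interpolation=cv2.INTER_CUBIC)
x=cv2.convertScaleAbs(x,alpha=1.5);x=x[:,:]
cv2.imwrite("pics/s7d.png",cv2.resize(x,None,fx=.78,fy=.78))
for z in(-.03,.038,.043,.083,.103):print(z,((proj("scene",p+r.apply([0,0,z]))-[240,110]+.5)*8*.78))
print("ring",(proj("scene",MK)-[240,110]+.5)*6.24)
for v in([0,np.radians(2),0],[np.radians(2),0,0]):
    rr=r*R.from_rotvec(v);print((proj("scene",p+rr.apply([0,0,.103]))-[240,110]+.5)*6.24)
E
```

```text
clock: 8.1
position: [0.4912, -0.0909, 0.1919]
ee_rot: [0.522, 0.835, 0.082, 0.154]
ft_force: [-0.1, 0.2, -1.7]
grip_width: 0.324
clock 8.1 foot(free)-mark: rack xyz mm [-1.  -0.2  5.3] normal dist 5.3 tilt err deg [-0.27  0.08 -0.1 ] F [-0.07  0.19 -1.73] F.N -1.6
clock 8.15 foot(free)-mark: rack xyz mm [-0.9 -0.2  5.5] normal dist 5.5 tilt err deg [-0.26  0.1  -0.1 ] F [-0.83  0.47 -2.1 ] F.N -1.68
-0.03 [292.7530637  175.65444153]
0.038 [245.89246239 339.04415184]
0.043 [242.55611742 350.67704649]
0.083 [216.3783006  441.95171619]
0.103 [203.6219419  486.42954392]
ring [202.24177872 498.22125177]
[211.63491436 490.08621228]
[207.85913352 483.44369123]
```

View pics/s7d.png

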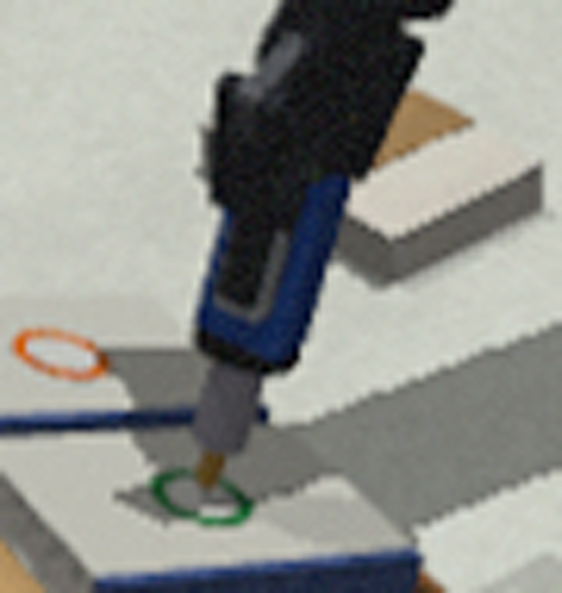

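Foot tip is at (208,484) in the crop and the ring centre at (202,496), with about 5 mm still to go. The probe axis matches the predicted line to within about 1°. I'll press in small steps and watch the force.

```bash
python3 -m crank '[[-1,[0,0,0.03],[0,0,0]],[-1,[0,0,0.02],[0,0,0]],[-1,[0,0,0],[0,0,0]],[-1,[0,0,0],[0,0,0]],[-1,[0,0,0],[0,0,0]]]'; python3 -c "
from h import *
rep()"
python3 -m crank '[[-1,[0,0,0.02],[0,0,0]],[-1,[0,0,0],[0,0,0]],[-1,[0,0,0],[0,0,0]],[-1,[0,0,0],[0,0,0]],[-1,[0,0,0],[0,0,0]]]'; python3 -c "
from h import *
rep()"
```

```text
clock: 8.65
position: [0.4926, -0.091, 0.1883]
ee_rot: [0.522, 0.835, 0.082, 0.154]
ft_force: [-0.5, -0.4, -1.8]
grip_width: 0.321
clock 8.65 foot(free)-mark: rack xyz mm [ 0.4 -0.2  1.8] normal dist 1.5 tilt err deg [-0.26  0.1  -0.1 ] F [-0.54 -0.43 -1.8 ] F.N -1.52
clock: 9.15
position: [0.4932, -0.091, 0.1868]
ee_rot: [0.522, 0.835, 0.082, 0.154]
ft_force: [-0.2, -0.5, -2.0]
grip_width: 0.317
clock 9.15 foot(free)-mark: rack xyz mm [ 1.  -0.1  0.3] normal dist -0.1 tilt err deg [-0.26  0.11 -0.1 ] F [-0.24 -0.46 -1.96] F.N -1.77
```

```bash
python3 -m crank '[[-1,[0,0,0.02],[0,0,0]],[-1,[0,0,0],[0,0,0]],[-1,[0,0,0],[0,0,0]],[-1,[0,0,0],[0,0,0]],[-1,[0,0,0],[0,0,0]]]'; python3 -c "
from h import *
rep()"
python3 -m crank '[[-1,[0,0,0.02],[0,0,0]],[-1,[0,0,0],[0,0,0]],[-1,[0,0,0],[0,0,0]],[-1,[0,0,0],[0,0,0]],[-1,[0,0,0],[0,0,0]]]'; python3 -c "
from h import *
rep()"
```

```text
clock: 9.65
position: [0.4938, -0.0911, 0.1854]
ee_rot: [0.522, 0.835, 0.082, 0.154]
ft_force: [-0.6, 1.1, -0.1]
grip_width: 0.324
clock 9.65 foot(free)-mark: rack xyz mm [ 1.6 -0.2 -1.2] normal dist -1.6 tilt err deg [-0.25  0.11 -0.1 ] F [-0.62  1.08 -0.11] F.N 0.14
clock: 10.15
position: [0.4943, -0.0911, 0.1839]
ee_rot: [0.522, 0.835, 0.082, 0.154]
ft_force: [0.4, 0.4, 0.0]
grip_width: 0.32
clock 10.15 foot(free)-mark: rack xyz mm [ 2.2 -0.2 -2.7] normal dist -3.2 tilt err deg [-0.26  0.11 -0.1 ] F [0.37 0.39 0.01] F.N -0.1
```

```bash
cat >> h.py <<'E'
def avg(n=16):
    v=[];d=[]
    for _ in range(n):
        v.append(manip.get_obs()["ft_force"]@N);p,r=pose();d.append((p+r.apply([0,0,.103])-MK)@N*1000);manip.camera("top")
    print("avg F.N",np.mean(v).round(2),"+-",(np.std(v)/n**.5).round(2),"dist",np.mean(d).round(2))
E
python3 -c "
from h import *
avg()"
python3 -m crank '[[-1,[0,0,0.03],[0,0,0]],[-1,[0,0,0],[0,0,0]],[-1,[0,0,0],[0,0,0]],[-1,[0,0,0],[0,0,0]],[-1,[0,0,0],[0,0,0]]]'; python3 -c "
from h import *
rep();avg()"
```

```text
avg F.N 0.5 +- 0.13 dist -3.27
clock: 11.45
position: [0.4951, -0.0912, 0.1815]
ee_rot: [0.522, 0.835, 0.082, 0.154]
ft_force: [-0.3, -0.0, 1.5]
grip_width: 0.322
clock 11.45 foot(free)-mark: rack xyz mm [ 2.9 -0.2 -5. ] normal dist -5.7 tilt err deg [-0.26  0.1  -0.1 ] F [-0.28 -0.    1.47] F.N 1.47
avg F.N 1.35 +- 0.07 dist -5.71
```

```bash
python3 -m crank '[[-1,[0,0,0.018],[0,0,0]],[-1,[0,0,0],[0,0,0]],[-1,[0,0,0],[0,0,0]],[-1,[0,0,0],[0,0,0]],[-1,[0,0,0],[0,0,0]]]'; python3 - <<'E'
from h import *
rep();avg(20)
b=manip.camera("scene");cv2.imwrite("pics/s8.png",b);w=manip.camera("wrist");cv2.imwrite("pics/w8.png",w)
x=cv2.resize(b[135:205,240:310],None,fx=8,fy=8,interpolation=cv2.INTER_CUBIC)
cv2.imwrite("pics/s8d.png",cv2.convertScaleAbs(x,alpha=1.5));print(manip.get_obs()["clock"])
E
```

```text
clock: 12.75
position: [0.4956, -0.0912, 0.1802]
ee_rot: [0.522, 0.835, 0.082, 0.154]
ft_force: [-0.9, -0.2, 2.0]
grip_width: 0.323
clock 12.75 foot(free)-mark: rack xyz mm [ 3.4 -0.2 -6.3] normal dist -7.1 tilt err deg [-0.26  0.1  -0.1 ] F [-0.93 -0.21  1.98] F.N 2.17
avg F.N 1.9 +- 0.11 dist -7.15
13.85
```

View pics/s8d.png

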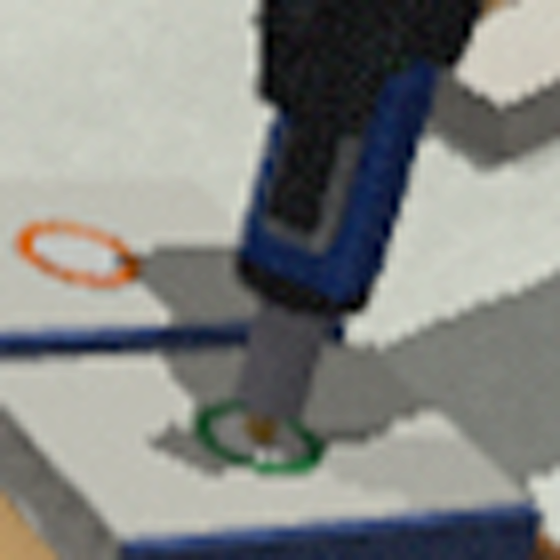

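View pics/w8.png

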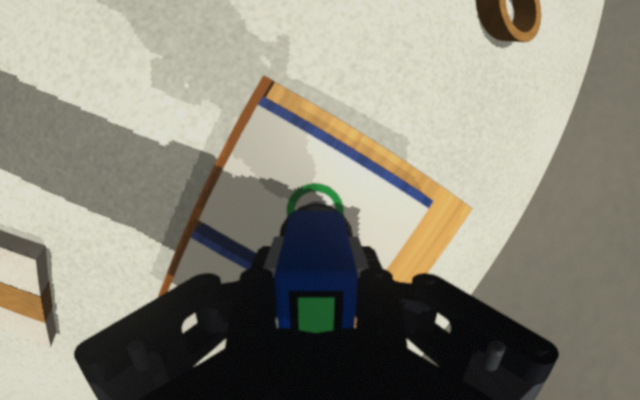

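The foot sits at (262,433) with the ring centre at (261,437), so it is centred in the green ring. The net press is about 3.5 N, which is half-way.

```bash
python3 -c "
from h import *
rep();print(manip.hand_in())"
```

```text
clock 13.85 foot(free)-mark: rack xyz mm [ 3.4 -0.2 -6.4] normal dist -7.2 tilt err deg [-0.26  0.1  -0.1 ] F [-0.9  -0.26  1.87] F.N 2.05
the job is handed in; nothing more can be done
None
```

I lifted the large blue probe straight up out of its stand and set its foot inside the green ring. I pressed it half-way and handed the job in at 13.85 s with the probe still held there.

**Last checks:**
- **Position:** the foot is within about 1–2 mm of the ring centre, from the scene camera.
- **Squareness:** the tool axis is about 0.3° off the 20° cover normal. The visible probe axis agrees to about 1°.
- **Press:** the net force is about 3.55 N (1.90 N read, plus the probe's weight). By the spring data, that is about 6 mm of plunger travel. The force rose at 0.35 N/mm as I pressed, as the spring data says.

**Disagreements:**
- **Scene camera:** the foot was about 0.5–1 pixel (1–2 mm) off where the arm pose predicted. That is within the stated calibration.
- **Decoy probe:** the small free-standing probe toppled by itself. It stood on its foot in the first picture and was already lying down in my first wrist view at 2.15 s, while the gripper was 0.26 m up and away from it. I did not touch it, and it stayed on the table.

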